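# Turn a flatted ceramic disc until its flat seats on the alignment bar

### The arm

A 6-joint arm with a two-finger parallel gripper is mounted at the origin on a cart in front of the work surface, level with it; the furniture and walls round the work are solid. World frame = base frame: x ahead of the robot, y to its left, z up, the work surface at z = 0. Lengths are in mm, angles in rad, forces in N, time in s.
With the tool pointing down it reaches from about 275 to 750 mm from the base axis. Payload 10.2 kg.
Tool frame: the origin (TCP) lies midway between the tips of the shut fingers; the grasp point (between the pads) lies 19 mm behind it (ctrl.pinch_z is the distance from the TCP to the grasp point, in mm); x points along the fingers, z is the direction in which the jaws open and shut, and the axes are right-handed (so a half turn about x gives the same grasp; the last joint's range is limited). The gripper opens to 85 mm and grips with 20 to 120 N. Pads are 22 mm wide; open, the fingers measure 114 mm over their backs; the gripper's body (76 mm by 85 mm) begins 54 mm behind the grasp point. The pads swing forward as they close: fully open they stand 13 mm farther back than shut.
Start: joints at [0.997, 0.313, 1.498, -0, 1.331, -0.223], TCP at [180.429, 493.028, 231.294] pointing down, gripper open.
Joint ranges: [-2.94, 2.94], [-0.97, 2.17], [0.19, 2.56], [-1.23, 4.37], [0.02, 3.11], [-2.88, 2.88]. Speed limits (rad/s): [2.39, 2.39, 3.01, 3.14, 3.14, 3.14].

### API

Orientations are given as a unit quaternion [w, x, y, z].
In Python, from rig import ctrl, capture, workorder, nets gives the robot as it stands. The module is installed in compiled form; this text tells all that it offers.
- The arm moves only by the tool send_rows, never from a script. Its argument "rows" is text: rows parted by semicolons, each of 5 numbers parted by spaces: the opening, from 0 (shut) to 1 (fully open), then the shift along the tool's x, y, z in cm, then the turn about the tool's x in units of 5 degrees (1.0 is 5 degrees). In form: grip x y z yaw; .... A call has 1 to 12 rows; each row is the pose to reach, as a shift and turn from the pose commanded when the call began, along the tool's axes at that moment; what a row does not reach only later rows make up. A row lasts 1/10 s, in which the tool goes at most 50 mm and 8.59 degrees, less where a joint would pass 70% of its speed; a pose out of reach is approached as far as the arm can. A call with a gripper value outside its range is refused whole. The fingers move at their own pace and stop on an object; "grip_force" is the grip in N (left out, the last holds). Time passes only in rows, so rows that repeat a pose let the fingers close. It gives the time, the measured TCP pose, the force and the opening at its end, in the units of the state.
- ctrl.sense(): the state, without advancing time (a new reading comes with each control period).
- capture(name): name is "scene" or "top" or "wrist"; returns a dict with "pixels" (384x512x3 uint8, red, green, blue), "intrinsics" (3x3 intrinsics, pixels), "view" (4x4, takes a point from world to camera coordinates); the wrist camera has in their place "mount" (4x4, takes a point from camera to tool coordinates, whose origin is the TCP and whose axes are the tool frame's). Camera axes: x right, y down, z forward; pixel columns grow to the right and rows downward; lengths in mm; the calibration is good to about 2 mm. The wrist camera is an equidistant fisheye: a pixel r from the principal point sees the ray r / f radians off the axis. A picture is of the moment at which its call begins: read the wrist's pose just before it. There is no depth.
- workorder.finish_job(): hands the job in, once; it reports no verdict.
Trained networks look in a picture, given as the dict that the camera call returned (one of the last four; its "shot" number tells which), for a name from the list of things; names that differ only in an ending like _2 or _b are one class to them, and where a whole thing is asked for, a point or a joint stands for the part that bears it (a point fixed in the world has none). Each returns a list of dicts, best first, with "confidence" (0 to 1); they miss things now and then, are a little off and sometimes report something else, mostly with a low value. They report only what shows in the picture. A call takes as long as a camera call. They do not tell look-alikes from the thing itself.
- nets.boxes_of(picture, target): "location" ([x, y, z] in mm, in world coordinates, good to about 4 mm: the middle of the surface that is visible of it).
- nets.spot_point(picture, target): "location" ([x, y, z] in mm, in world coordinates, good to about 4 mm: a listed point, or the origin of a listed thing).
The state is a dict: "time_s": time; "joints": joint angles; "dq": joint speeds; "tau": joint torques, N m; "eef_pos": TCP position; "ee_rot": TCP orientation; "force": force on the tool from outside, world axes, zero at the start; "wrist_torque": the same for the moment, N m; "grip_width": opening from 0.0 (shut) to 1.0 (fully open).
Only numpy, scipy, OpenCV 4.12 (cv2) and the standard library are available. Lean on these libraries where they do the work, as an engineer would, in place of code of your own. Each camera call takes 0.05 s, during which the arm holds its last target.

### The job

With a shut fingertip resting lightly on top of the white ceramic disc, turn the disc in its fixture until its one straight edge faces the steel alignment bar, then slide it up so that the straight edge lies flush along the bar and hold it there for a moment with a steady push of about 6 N against the bar. The ceramic is brittle: never load it with more than about 10 N with the fingertip, keep it flat on its sprung platen inside the white wall, and leave the other things on the bench alone. Finish with the disc flush against the bar, released and at rest.

Things in the scene. Friction and masses are not known exactly. Their poses are not given: they have to be found in the camera images.
- fixture: Aluminium base plate 190 x 170 mm fixed to the bench, its place and turn vary. Origin: on the bench under the spot where the disc's centre lies when home. x points to the alignment bar, z up. A white plastic wall 6 mm thick, top 36 mm above the bench, fences the disc: a half round of inner radius 61 mm about x -8.5 mm, then straight cheeks 61 mm to either side up to x 26 mm; open to the bar.
- platen_mid (a point): Middle of the top of the black round platen (108 mm across, slippery white buttons) that carries the disc. It is sprung and moves only straight down: it starts to sink at 1 to 8 N (its preload differs each time and does not show), then takes 5 N more per mm, and is solid after 5 mm; it rises when let go. At rest this point is 30 mm above the bench.
- bar: The alignment bar: plain steel bar, 100 mm long along its y, 16 mm thick, its top 7 mm above its origin (40 mm above the bench, 4 mm above the disc's top at rest), fixed on the fixture at its +x end. Origin: middle of the bar's front face (the face that looks to the disc, along -x), at the disc's half thickness with the platen up. Axes as the fixture's.
- disc: White ceramic disc, 120 mm diameter, 6 mm thick, 0.1 to 0.2 kg, loose on the platen; too wide to grip. Origin: centre of the round, underside. One flat, 60 mm long, 52 mm from the centre; the disc's x points out through it. Home: disc x along bar x, centre 52 mm before the bar's face (60 mm when the round edge is there). Friction: fingertip on disc about 1, disc on buttons and wall 0.05.
- disc_center (a point): Centre of the disc, half-way up its 6 mm thickness (its top face is 3 mm higher, 36 mm above the bench with the platen up). Axes as the disc's.
- flat_mid (a point): Middle of the disc's flat edge, half-way up. Its x axis points out of the flat.
- jar: Bystander: white sample jar with a red lid, 56 mm diameter, 60 mm tall; origin under its middle.
- dish: Bystander: closed flat round dish, 93 mm diameter, 14 mm tall; origin under its middle.
- tweezers: Bystander: steel tweezers, 128 mm long, lying on the bench; origin under its middle.
Things that resemble listed ones, but are neither listed nor needed, are in the scene too. Of the things like the disc, leave any that is purple, turquoise or yellow; of the rest the larger one is meant.

How it is judged (in metres and radians):
On the way:
1. the disc's flat lies along the bar and is held against it with more than 3 N for 0.3 s (x of flat_mid in the frame of bar between -0.0015 and 0.0015 m and y of flat_mid in the frame of bar between -0.006 and 0.006 m and angle between the y axis of disc and the y axis of bar, either way round below 0.035 rad and contact force between disc and bar above 3 N), for 0.3 s.
At the end, for the whole second after the job is handed in: The disc lies flat and at rest on the raised platen, its flat within 1.5 mm of the bar's face, parallel to it within 2 degrees and centred on it within 6 mm (x of flat_mid in the frame of bar between -0.0015 and 0.0015 m and y of flat_mid in the frame of bar between -0.006 and 0.006 m and angle between the y axis of disc and the y axis of bar, either way round below 0.035 rad and height (world z) of disc_center between 0.0315 and 0.0345 m and angle between disc_center's own z axis and vertical below 0.03 rad and linear speed of disc below 0.01 m/s and angular speed of disc below 0.05 rad/s); the robot touches nothing.
It fails at once if the brittle disc loaded with more than 12 N by the robot (contact force between disc and the fingers above 12 N or contact force between disc and the arm above 12 N).
It fails at once if the disc lifted out or tipped up (height (world z) of disc_center above 0.04 m or angle between disc_center's own z axis and vertical above 0.12 rad).
It fails at once if a bystander disturbed (distance of any of jar, dish, tweezers from where it was at the start of the episode above 0.015 m).
It also fails if it takes over 72 s, if anything falls off the work surface, if the arm or the gripper's body presses on something with over 40 N, if the wrist force passes 120 N, or if a joint passes its speed limit or range.

## Working session

There is one attempt and no reset: what is moved stays moved. The work goes in short steps, Python scripts to look and compute and a tool call to move; the robot and the scene stay as the last step left them, time stands still between calls to the robot, and variables do not carry over. Pictures are saved under pics/ and viewed, and the job is handed in when it is done.

Besides the shell and the picture viewer there is one more tool, called after "Call:" by a JSON object that holds its "fn" and its "kwargs", one argument or row to a line. send_rows: Moves the arm, as the interface text tells. Its arguments: {"type":"object","properties":{"rows":{"type":"string"},"grip_force":{"type":"number"}},"required":["rows"]}

```bash
mkdir -p pics; cat > h.py <<'E'
import numpy as np, cv2
from rig import ctrl, capture, workorder, nets
def save(p,name): cv2.imwrite('pics/'+name+'.png', cv2.cvtColor(p['pixels'],cv2.COLOR_RGB2BGR))
E
python3 - <<'E'
from h import *
s=ctrl.sense(); print({k:np.round(v,3) for k,v in s.items()})
for c in ['scene','top']:
    p=capture(c); save(p,c+'0')
    for t in ['disc','disc_center','flat_mid','bar','fixture','platen_mid','jar','dish','tweezers']:
        print(c,t,[(np.round(d['location'],1).tolist(),round(d['confidence'],2)) for d in nets.spot_point(p,t)[:3]])
    print(p['intrinsics'].tolist(),np.round(p['view'],4).tolist())
print(ctrl.sense()['time_s'])
E
```

```text
{'time_s': np.float64(0.0), 'joints': array([ 0.997,  0.313,  1.498,  0.   ,  1.331, -0.223]), 'dq': array([-0.001, -0.   , -0.   , -0.001,  0.001,  0.001]), 'tau': array([ 0.0000e+00, -4.1227e+01, -2.5974e+01, -0.0000e+00,  4.0000e-03,
       -0.0000e+00]), 'eef_pos': array([180.277, 492.805, 230.748]), 'ee_rot': array([ 0.579, -0.405,  0.58 ,  0.405]), 'force': array([ 0.187, -0.509,  0.323]), 'wrist_torque': array([0.009, 0.023, 0.02 ]), 'grip_width': np.float64(1.002)}
scene disc [([397.8, 456.2, 0.2], 0.96), ([549.6, 210.3, -4.5], 0.85), ([381.4, -144.8, 1.2], 0.8)]
scene disc_center [([379.2, -140.4, 1.6], 0.83), ([542.1, -175.5, 0.2], 0.8), ([714.5, -214.5, -4.8], 0.75)]
scene flat_mid [([441.0, 428.0, 3.1], 0.94), ([601.5, 200.0, 2.4], 0.89), ([349.5, -119.4, 0.7], 0.85)]
scene bar [([597.5, 22.4, 36.5], 0.46)]
scene fixture [([552.3, 12.7, -0.6], 0.79)]
scene platen_mid []
scene jar [([714.5, -216.0, -4.2], 0.89)]
scene dish [([383.9, 288.8, -2.5], 0.87)]
scene tweezers [([523.1, 364.4, -2.0], 0.44)]
[[367.8873744658929, 0.0, 253.66386636731184], [0.0, 367.8873744658929, 193
[... 241 characters left out ...]
549.8, 212.0, 1.1], 0.74)]
top disc_center [([547.2, 209.7, 3.7], 0.9), ([385.3, -142.1, -0.0], 0.9), ([541.1, 10.6, 34.5], 0.88)]
top flat_mid [([511.9, -157.8, 5.4], 0.96), ([351.9, -120.3, 3.8], 0.91), ([503.2, 49.2, 34.7], 0.86)]
top bar [([600.0, 24.7, 30.7], 0.75)]
top fixture []
top platen_mid []
top jar [([712.0, -214.9, 0.1], 0.65)]
top dish [([539.3, 11.1, 31.1], 0.75), ([377.5, 293.2, 0.6], 0.58)]
top tweezers [([524.1, 360.5, 2.3], 0.47)]
[[496.2393872706455, 0.0, 258.5948569566983], [0.0, 496.2393872706455, 188.59496367754], [0.0, 0.0, 1.0]] [[0.0268, -0.9996, 0.0114, 86.0834], [-0.9946, -0.0278, -0.0998, 562.0926], [0.1001, -0.0086, -0.9949, 1450.187], [0.0, 0.0, 0.0, 1.0]]
1.0
```

View pics/top0.png

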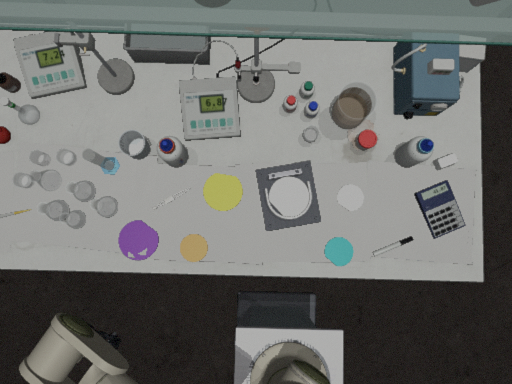

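View pics/scene0.png

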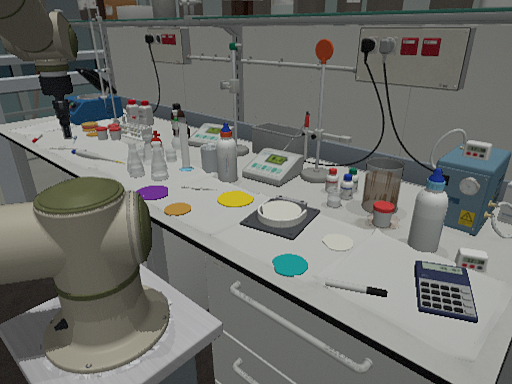

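```bash
python3 -c "
import cv2
a=cv2.imread('pics/top0.png')[140:250,190:320]
cv2.imwrite('pics/top0c.png',cv2.resize(a,None,fx=6,fy=5.4,interpolation=cv2.INTER_CUBIC))"
```

```text
(no output)
```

View pics/top0c.png

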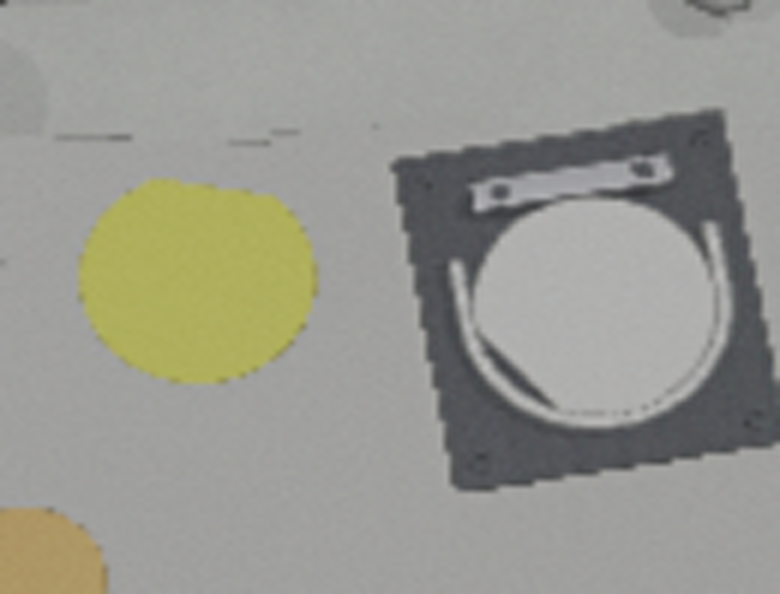

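```bash
cat >> h.py <<'E'
from scipy.spatial.transform import Rotation as R
def pose(s=None):
    s=s or ctrl.sense(); q=s['ee_rot']; return np.array(s['eef_pos']), R.from_quat([q[1],q[2],q[3],q[0]]).as_matrix()
def show():
    s=ctrl.sense(); p,M=pose(s); print('t',round(float(s['time_s']),2),'p',np.round(p,2),'F',np.round(s['force'],2),'T',np.round(s['wrist_torque'],3),'g',round(float(s['grip_width']),3)); return p,M
E
python3 - <<'E'
from h import *
p,M=show(); print(np.round(M,3))
print('to 520,15,190 cm', M.T@(np.array([520,15,190])-p)/10)
E
```

```text
t 1.0 p [180.42 493.02 231.31] F [ 0.24 -0.29  0.16] T [-0.035  0.001  0.003] g 1.002
[[ 0.    -0.939  0.344]
 [-0.     0.344  0.939]
 [-1.    -0.    -0.   ]]
to 520,15,190 cm [  4.13208225 -48.31667584 -33.22029676]
```

Call:
{"fn": "send_rows", "kwargs": {
  "rows": "0 4 -48 -33 -6;0 4 -48 -33 -6;0 4 -48 -33 -6;0 4 -48 -33 -6;0 4 -48 -33 -6;0 4 -48 -33 -6;0 4 -48 -33 -6;0 4 -48 -33 -6;0 4 -48 -33 -6;0 4 -48 -33 -6;0 4 -48 -33 -6;0 4 -48 -33 -6"
}}

```text
time_s: 2.2
eef_pos: [514.7, 21.8, 191.8]
ee_rot: [-0.455, 0.541, -0.455, -0.541]
force: [0.8, 1.5, 0.3]
grip_width: 0.002
```

```bash
python3 - <<'E'
from h import *
p,M=show(); print(np.round(M,3)); print(np.round(ctrl.sense()['dq'],3))
c=capture('wrist'); save(c,'w1'); print(c['intrinsics'],np.round(c['mount'],3))
E
```

```text
t 2.2 p [514.72  21.8  191.78] F [0.84 1.54 0.29] T [-0.025 -0.04   0.028] g 0.002
[[ 0.    -0.985 -0.172]
 [ 0.    -0.172  0.985]
 [-1.    -0.    -0.   ]]
[-0.73   0.579 -0.696  0.001  0.108 -0.726]
[[297.31863964   0.         258.20521835]
 [  0.         297.31863964 189.59275523]
 [  0.           0.           1.        ]] [[-0.00000e+00 -2.60000e-01  9.66000e-01 -1.42006e+02]
 [-0.00000e+00 -9.66000e-01 -2.60000e-01  6.54530e+01]
 [ 1.00000e+00 -0.00000e+00  0.00000e+00 -1.20000e-01]
 [ 0.00000e+00  0.00000e+00  0.00000e+00  1.00000e+00]]
```

View pics/w1.png

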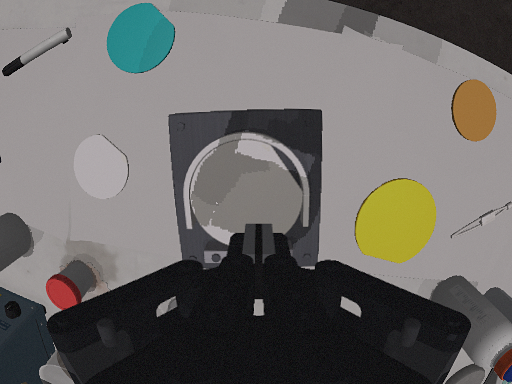

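Call:
{"fn": "send_rows", "kwargs": {
  "rows": "0 0 -5 0 0;0 0 -10 0 0;0 0 -10 0 0;0 0 -10 0 0;0 0 -10 0 0;0 0 -10 0 0"
}}

```text
time_s: 2.85
eef_pos: [611.6, 41.0, 192.6]
ee_rot: [-0.455, 0.541, -0.455, -0.541]
force: [0.2, -0.2, 0.3]
grip_width: -0.005
```

```bash
python3 - <<'E'
from h import *
p,M=show(); print(np.round(ctrl.sense()['dq'],3))
c=capture('wrist'); save(c,'w2'); np.savez('w2.npz',px=c['pixels'],K=c['intrinsics'],m=c['mount'],p=p,M=M)
# rectify to plane z=36: world grid
def rect(c,p,M,z,x0,x1,y0,y1,s):
    K=c['intrinsics'];m=c['mount']
    xs=np.arange(x1,x0,-s);ys=np.arange(y1,y0,-s)
    X,Y=np.meshgrid(xs,ys,indexing='ij'); P=np.stack([X,Y,np.full_like(X,z)],-1)
    t=(P-p)@M; cc=(t-m[:3,3])@m[:3,:3]
    r=np.hypot(cc[...,0],cc[...,1]);th=np.arctan2(r,cc[...,2]);k=th/np.maximum(r,1e-9)
    return cv2.remap(c['pixels'],(K[0,0]*k*cc[...,0]+K[0,2]).astype('f4'),(K[1,1]*k*cc[...,1]+K[1,2]).astype('f4'),cv2.INTER_CUBIC)
im=rect(c,p,M,36,450,630,-90,110,0.25); cv2.imwrite('pics/w2r.png',im[...,::-1])
E
```

```text
t 2.85 p [611.6   41.01 192.56] F [ 0.22 -0.23  0.34] T [-0.003  0.031  0.005] g -0.005
[ 0.     0.001 -0.003  0.002 -0.001  0.002]
```

View pics/w2r.png

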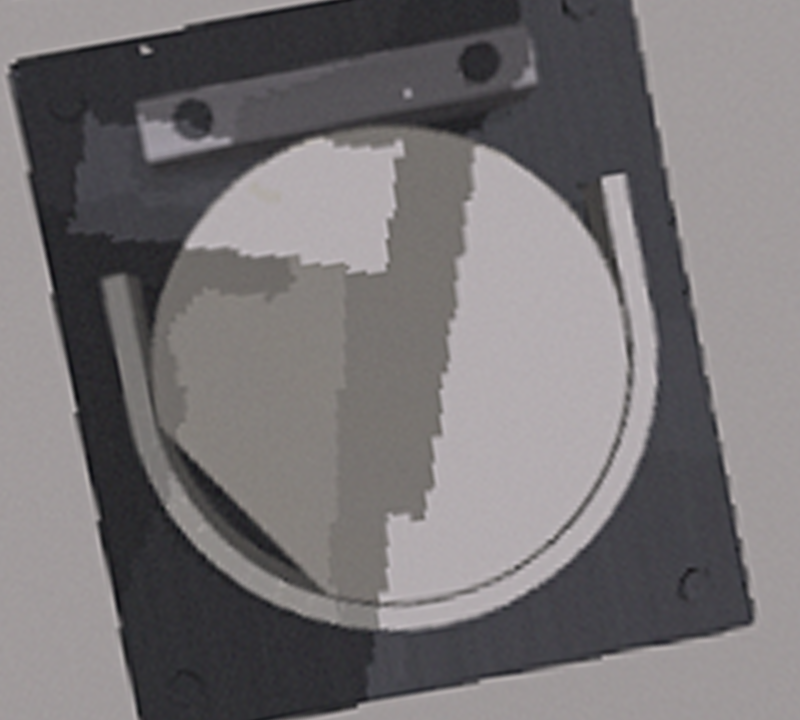

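View pics/w2.png

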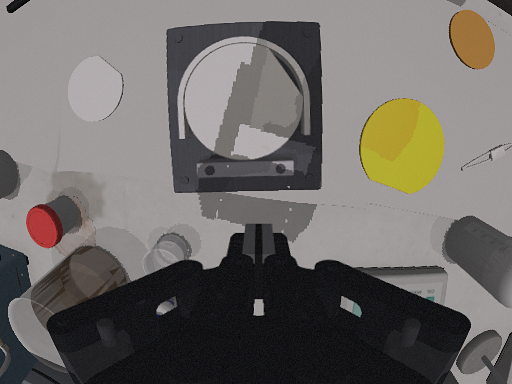

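```bash
python3 - <<'E'
from h import *
p,M=show(); print(np.round(ctrl.sense()['joints'],3))
im=cv2.imread('pics/w2r.png')
# circle fit by edge search radially around (391,365), refine
g=cv2.GaussianBlur(cv2.cvtColor(im,cv2.COLOR_BGR2GRAY),(5,5),0).astype(float)
def fit_line(a,b,w=10,n=60,sign=0):
    a=np.array(a,float);b=np.array(b,float);d=(b-a)/np.linalg.norm(b-a);nn=np.array([-d[1],d[0]])
    P=[]
    for t in np.linspace(.05,.95,n):
        q=a+(b-a)*t; s=np.arange(-w,w+.1,.5); pts=q+s[:,None]*nn
        v=cv2.remap(g.astype('f4'),pts[:,0].astype('f4')[None],pts[:,1].astype('f4')[None],1)[0]
        dv=np.gradient(v); k=np.argmax(np.abs(dv)); P.append(pts[k])
    P=np.array(P,'f4'); l=cv2.fitLine(P,cv2.DIST_HUBER,0,.01,.01).ravel(); return l
for nm,a,b in [('flat',(172,430),(315,585)),('platL',(12,70),(138,710)),('platR',(632,0),(752,620)),('barfront',(150,163),(535,90)),('barback',(140,100),(525,27))]:
    l=fit_line(a,b); w=(-l[1],-l[0]); print(nm,'dir deg',np.degrees(np.arctan2(w[1],w[0])),'pt',630-l[3]*.25,110-l[2]*.25)
pts=[]
for th in np.radians(np.r_[np.arange(-80,-5,3), np.arange(186,262,3),np.arange(20,88,3)]):
    # image angles; radial search 225..250
    r=np.arange(228,250,.5); u=391+r*np.cos(th);v=365+r*np.sin(th)
    vv=cv2.remap(g.astype('f4'),u.astype('f4')[None],v.astype('f4')[None],1)[0]
    k=np.argmin(np.gradient(vv)); pts.append((u[k],v[k]))
pts=np.array(pts)
from scipy.optimize import least_squares
f=least_squares(lambda q:np.hypot(pts[:,0]-q[0],pts[:,1]-q[1])-q[2],[391,365,240],loss='soft_l1'); print(f.x, 'world',630-f.x[1]*.25,110-f.x[0]*.25,f.x[2]*.25, np.abs(f.fun).mean())
E
```

```text
t 2.9 p [611.71  40.95 192.59] F [ 0.79  0.27 -0.06] T [0.012 0.015 0.011] g 0.001
[-0.124  0.536  1.27  -0.     1.334 -1.867]
flat dir deg -135.08356 pt 503.25037 49.93795
platL dir deg -168.7763 pt 532.17804 91.974884
platR dir deg -168.7289 pt 552.2607 -63.30397
barfront dir deg -78.88364 pt 599.08734 24.49952
barback dir deg -78.64284 pt 614.6269 26.211426
[389.31158766 363.20627223 237.88753933] world 539.1984319435815 12.672103086221298 59.47188483327054 0.610344776883799
```

Call:
{"fn": "send_rows", "kwargs": {
  "rows": "0 4 4.6 -2.4 0;0 8 9.2 -4.7 0;0 11 9.2 -4.7 0;0 13.5 9.2 -4.7 0;0 15 9.2 -4.7 0;0 15 9.2 -4.7 0;0 15 9.2 -4.7 0"
}}

```text
time_s: 3.6
eef_pos: [530.0, -21.2, 42.8]
ee_rot: [-0.455, 0.542, -0.455, -0.541]
force: [0.7, -0.3, 1.0]
grip_width: -0.004
```

```bash
python3 - <<'E'
from h import *
p,M=show(); print(np.round(M,3)); c=capture('wrist'); save(c,'w3'); show()
E
```

```text
t 3.6 p [530.03 -21.16  42.81] F [ 0.68 -0.29  1.04] T [-0.011 -0.024  0.013] g -0.004
[[ 0.001 -0.985 -0.172]
 [-0.    -0.172  0.985]
 [-1.    -0.001 -0.001]]
t 3.65 p [530.33 -21.17  43.11] F [ 0.35  0.07 -0.35] T [-0.018  0.032  0.022] g -0.001
```

View pics/w3.png

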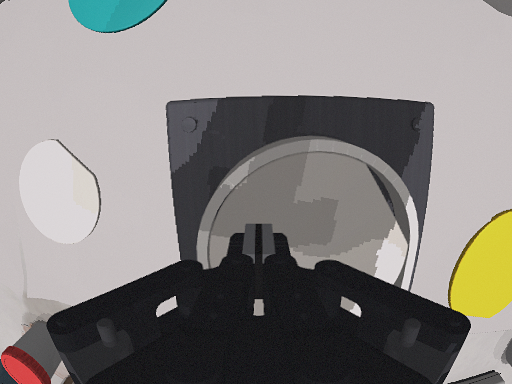

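Call:
{"fn": "send_rows", "kwargs": {
  "rows": "0 0.3 0 0 0;0 0.5 0 0 0;0 0.5 0 0 0;0 0.5 0 0 0"
}}

```text
time_s: 4.05
eef_pos: [529.8, -21.1, 36.9]
ee_rot: [-0.455, 0.541, -0.455, -0.541]
force: [0.1, 0.6, 0.8]
grip_width: -0.0
```

Call:
{"fn": "send_rows", "kwargs": {
  "rows": "0 0.05 0 0 0;0 0.05 0 0 0"
}}

```text
time_s: 4.25
eef_pos: [529.8, -21.1, 36.3]
ee_rot: [0.455, -0.541, 0.455, 0.541]
force: [-1.0, -0.3, 0.7]
grip_width: -0.0
```

Call:
{"fn": "send_rows", "kwargs": {
  "rows": "0 0.03 0 0 0;0 0.03 0 0 0"
}}

```text
time_s: 4.45
eef_pos: [529.8, -21.1, 36.0]
ee_rot: [-0.455, 0.541, -0.455, -0.541]
force: [0.1, 0.7, -0.9]
grip_width: -0.001
```

Call:
{"fn": "send_rows", "kwargs": {
  "rows": "0 0.03 0 0 0;0 0.03 0 0 0"
}}

```text
time_s: 4.65
eef_pos: [529.8, -21.1, 35.8]
ee_rot: [-0.455, 0.541, -0.455, -0.541]
force: [-1.2, -0.2, 1.8]
grip_width: 0.0
```

Call:
{"fn": "send_rows", "kwargs": {
  "rows": "0 0.03 0 0 0;0 0.03 0 0 0"
}}

```text
time_s: 4.85
eef_pos: [529.8, -21.1, 35.5]
ee_rot: [-0.455, 0.541, -0.455, -0.541]
force: [0.2, -0.6, 3.8]
grip_width: -0.001
```

Call:
{"fn": "send_rows", "kwargs": {
  "rows": "0 0.02 0 0 0;0 0.02 0 0 0"
}}

```text
time_s: 5.05
eef_pos: [529.9, -21.1, 35.3]
ee_rot: [-0.455, 0.541, -0.455, -0.541]
force: [-1.4, -0.1, 4.9]
grip_width: 0.003
```

```bash
cat >> h.py <<'E'
def avg(n=6):
    F=[];P=[];T=[]
    for i in range(n):
        capture('top'); s=ctrl.sense(); F.append(s['force']);P.append(s['eef_pos']);T.append(s['wrist_torque'])
    print('t',round(float(s['time_s']),2),'F',np.round(np.mean(F,0),2),'sd',np.round(np.std(F,0),2),'P',np.round(np.mean(P,0),2),'T',np.round(np.mean(T,0),3))
E
python3 -c "
from h import *
avg()"
```

```text
t 5.35 F [-0.65  0.03  4.75] sd [0.29 0.48 0.44] P [529.85 -21.13  35.27] T [0.041 0.133 0.005]
```

```bash
cat >> h.py <<'E'
def orbit(C,p,M,degs):
    for a in degs:
        w=R.from_euler('z',-a,degrees=True).as_matrix()[:2,:2]@(p[:2]-C)+C-p[:2]
        t=M.T@np.r_[w,0]/10; print('0 0 %.2f %.2f %.2f;'%(t[1],t[2],a/5),end='')
    print()
E
python3 -c "
from h import *
p,M=pose(); p=np.array([529.85,-21.13,35.3])
orbit(np.array([539,12.5]),p,M,np.r_[1:25:1]*2.5)"
```

```text
0 0 0.14 0.07 0.50;0 0 0.27 0.14 1.00;0 0 0.40 0.22 1.50;0 0 0.53 0.30 2.00;0 0 0.65 0.40 2.50;0 0 0.77 0.49 3.00;0 0 0.88 0.59 3.50;0 0 0.99 0.70 4.00;0 0 1.09 0.81 4.50;0 0 1.19 0.92 5.00;0 0 1.29 1.04 5.50;0 0 1.38 1.16 6.00;0 0 1.46 1.29 6.50;0 0 1.54 1.42 7.00;0 0 1.62 1.55 7.50;0 0 1.68 1.69 8.00;0 0 1.74 1.83 8.50;0 0 1.80 1.97 9.00;0 0 1.85 2.11 9.50;0 0 1.89 2.26 10.00;0 0 1.92 2.41 10.50;0 0 1.95 2.56 11.00;0 0 1.98 2.71 11.50;0 0 1.99 2.86 12.00;
```

Call:
{"fn": "send_rows", "kwargs": {
  "rows": "0 0 0.14 0.07 0.5;0 0 0.27 0.14 1;0 0 0.4 0.22 1.5;0 0 0.53 0.3 2;0 0 0.65 0.4 2.5;0 0 0.77 0.49 3;0 0 0.88 0.59 3.5;0 0 0.99 0.7 4;0 0 0.99 0.7 4;0 0 0.99 0.7 4"
}}

```text
time_s: 6.35
eef_pos: [519.0, -15.9, 35.3]
ee_rot: [0.542, -0.454, 0.542, 0.454]
force: [0.3, 0.3, 4.3]
grip_width: 0.001
```

```bash
python3 -c "
from h import *
avg(4); c=capture('wrist'); save(c,'w4'); p,M=show(); print(M.round(3))
"
```

```text
t 6.55 F [ 0.59 -0.02  4.77] sd [0.4  0.66 0.34] P [519.   -15.93  35.25] T [ 0.067 -0.152 -0.02 ]
t 6.6 p [518.98 -15.92  35.25] F [1.36 0.56 4.8 ] T [ 0.029 -0.13  -0.008] g 0.001
[[ 0.    -0.985  0.175]
 [-0.     0.175  0.985]
 [-1.    -0.     0.   ]]
```

View pics/w4.png

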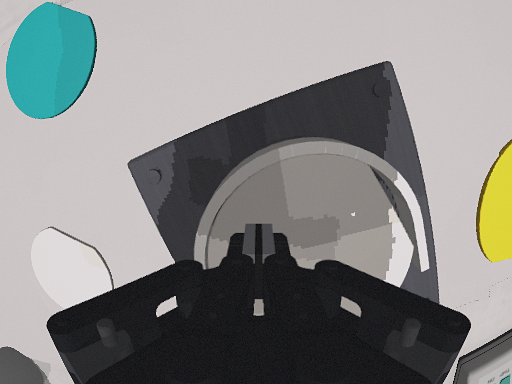

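```bash
python3 -c "
from h import *
p,M=pose(); p=np.array([519,-15.93,35.3]); C=np.array([539,12.5]); print(np.hypot(*(p[:2]-C)))
orbit(C,p,M,[3,7,12,17,22,27,32,37,42,47,50,52])"
```

```text
34.760105005595136
0 0 0.16 0.08 0.60;0 0 0.37 0.20 1.40;0 0 0.62 0.37 2.40;0 0 0.86 0.57 3.40;0 0 1.07 0.78 4.40;0 0 1.27 1.01 5.40;0 0 1.45 1.26 6.40;0 0 1.60 1.52 7.40;0 0 1.73 1.79 8.40;0 0 1.84 2.08 9.40;0 0 1.89 2.25 10.00;0 0 1.92 2.37 10.40;
```

Call:
{"fn": "send_rows", "kwargs": {
  "rows": "0 0 0.16 0.08 0.6;0 0 0.37 0.2 1.4;0 0 0.62 0.37 2.4;0 0 0.86 0.57 3.4;0 0 1.07 0.78 4.4;0 0 1.27 1.01 5.4;0 0 1.45 1.26 6.4;0 0 1.6 1.52 7.4;0 0 1.73 1.79 8.4;0 0 1.84 2.08 9.4;0 0 1.89 2.25 10;0 0 1.92 2.37 10.4"
}}

```text
time_s: 7.8
eef_pos: [504.1, 10.6, 35.2]
ee_rot: [0.686, -0.17, 0.686, 0.17]
force: [-0.2, -1.7, 3.7]
grip_width: -0.0
```

```bash
python3 -c "
from h import *
capture('top');capture('top');avg(4); c=capture('wrist'); save(c,'w5'); p,M=show(); print(M.round(3)); C=np.array([539,12.5]); print(np.hypot(*(p[:2]-C)))
orbit(C,p,M,[3,7,12,17,22,27,32,37,42,47,50,51.7])
"
```

```text
t 8.1 F [0.43 0.05 5.31] sd [0.28 0.27 0.65] P [504.06  10.79  35.18] T [ 0.008 -0.107  0.006]
t 8.15 p [504.04  10.79  35.17] F [ 1.29 -0.38  5.  ] T [-0.001 -0.062 -0.061] g -0.001
[[-0.    -0.468  0.883]
 [ 0.     0.883  0.468]
 [-1.     0.    -0.   ]]
35.00629075982528
0 0 0.16 0.08 0.60;0 0 0.38 0.20 1.40;0 0 0.63 0.38 2.40;0 0 0.86 0.57 3.40;0 0 1.08 0.79 4.40;0 0 1.28 1.02 5.40;0 0 1.45 1.27 6.40;0 0 1.61 1.53 7.40;0 0 1.74 1.81 8.40;0 0 1.85 2.10 9.40;0 0 1.90 2.27 10.00;0 0 1.92 2.37 10.34;
```

View pics/w5.png

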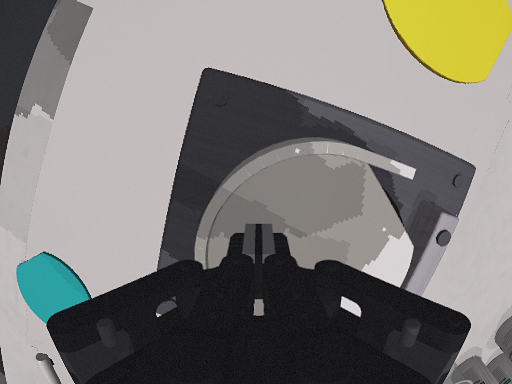

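Call:
{"fn": "send_rows", "kwargs": {
  "rows": "0 -0.01 0.16 0.08 0.6;0 -0.01 0.38 0.2 1.4;0 -0.01 0.63 0.38 2.4;0 -0.01 0.86 0.57 3.4;0 -0.01 1.08 0.79 4.4;0 -0.01 1.28 1.02 5.4;0 -0.01 1.45 1.27 6.4;0 -0.01 1.61 1.53 7.4;0 -0.01 1.74 1.81 8.4;0 -0.01 1.85 2.1 9.4;0 -0.01 1.9 2.27 10;0 -0.01 1.92 2.37 10.3"
}}

```text
time_s: 9.35
eef_pos: [515.9, 38.7, 35.2]
ee_rot: [0.692, 0.145, 0.692, -0.145]
force: [-0.2, -1.9, 4.5]
grip_width: 0.001
```

```bash
python3 -c "
from h import *
capture('top');capture('top');avg(4); c=capture('wrist'); save(c,'w6'); p,M=show(); print(M.round(3)); C=np.array([539,12.5]); print(np.hypot(*(p[:2]-C)))
"
```

```text
t 9.65 F [ 0.82 -0.2   4.69] sd [0.34 0.21 0.43] P [516.06  38.86  35.27] T [-0.036 -0.07  -0.028]
t 9.7 p [516.06  38.87  35.28] F [0.33 0.11 4.5 ] T [-0.044 -0.088  0.021] g 0.005
[[ 0.     0.4    0.917]
 [ 0.     0.917 -0.4  ]
 [-1.     0.     0.   ]]
34.950400914257386
```

View pics/w6.png

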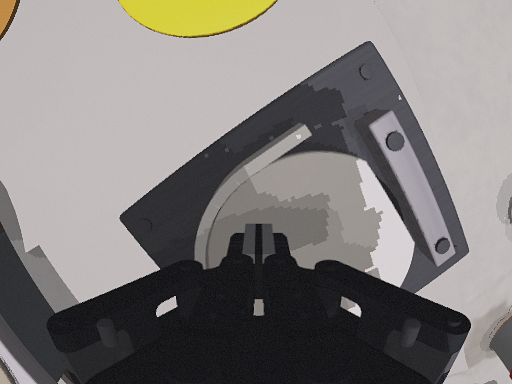

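```bash
cat >> h.py <<'E'
A=np.radians(11.2); FX=np.array([np.cos(A),np.sin(A),0]); FY=np.array([-np.sin(A),np.cos(A),0]); O=np.array([539,12.5,0])
def rectf(c,p,M,z,x0,x1,y0,y1,s):
    # image up = fixture x, left = fixture y ; coords relative to O
    K=c['intrinsics'];m=c['mount']
    X,Y=np.meshgrid(np.arange(x1,x0,-s),np.arange(y1,y0,-s),indexing='ij')
    P=O+X[...,None]*FX+Y[...,None]*FY+np.array([0,0,z])
    cc=((P-p)@M-m[:3,3])@m[:3,:3]
    r=np.hypot(cc[...,0],cc[...,1]);th=np.arctan2(r,cc[...,2]);k=th/np.maximum(r,1e-9)
    return cv2.remap(c['pixels'],(K[0,0]*k*cc[...,0]+K[0,2]).astype('f4'),(K[1,1]*k*cc[...,1]+K[1,2]).astype('f4'),cv2.INTER_CUBIC)
E
python3 -c "
from h import *
p,M=pose(); c=capture('wrist'); im=rectf(c,p,M,35.3,-65,85,-70,70,.2); cv2.imwrite('pics/w6r.png',im[...,::-1])"
```

```text
(no output)
```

View pics/w6r.png

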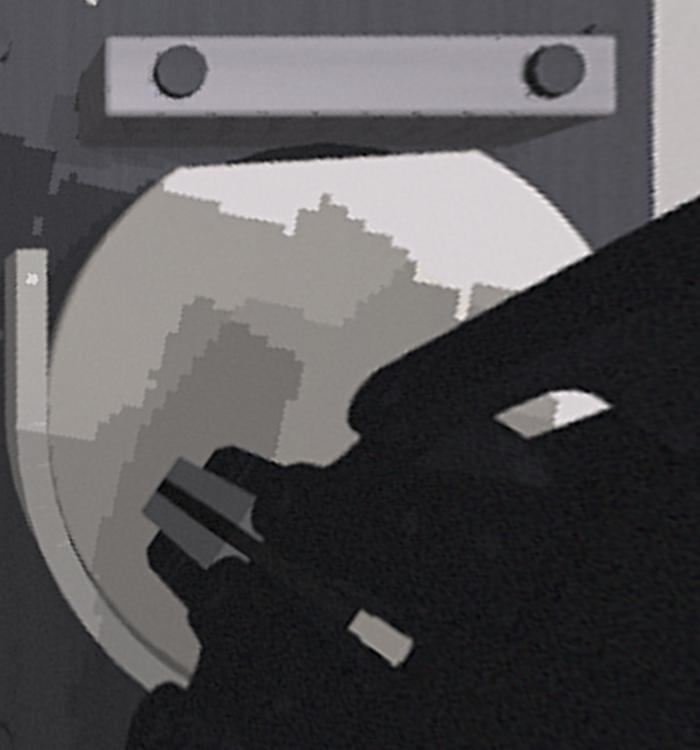

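```bash
python3 -c "
from h import *
p,M=pose(); p=np.array([516.06,38.86,35.3])
orbit(np.array([539.5,13.5]),p,M,[1.5,3,3.3])"
```

```text
0 0 0.08 0.04 0.30;0 0 0.16 0.08 0.60;0 0 0.18 0.09 0.66;
```

Call:
{"fn": "send_rows", "kwargs": {
  "rows": "0 0 0.08 0.04 0.3;0 0 0.16 0.08 0.6;0 0 0.18 0.09 0.66;0 0 0.18 0.09 0.66;0 0 0.18 0.09 0.66"
}}

```text
time_s: 10.25
eef_pos: [517.5, 40.2, 35.3]
ee_rot: [0.688, 0.164, 0.688, -0.164]
force: [0.4, -0.7, 3.8]
grip_width: 0.001
```

```bash
python3 -c "
from h import *
avg(4);p,M=pose(); c=capture('wrist'); im=rectf(c,p,M,35.3,-65,85,-70,70,.2); cv2.imwrite('pics/w7r.png',im[...,::-1])"
```

```text
t 10.45 F [-0.48 -1.08  4.15] sd [0.41 0.45 0.27] P [517.54  40.14  35.25] T [-0.198  0.074 -0.006]
```

View pics/w7r.png

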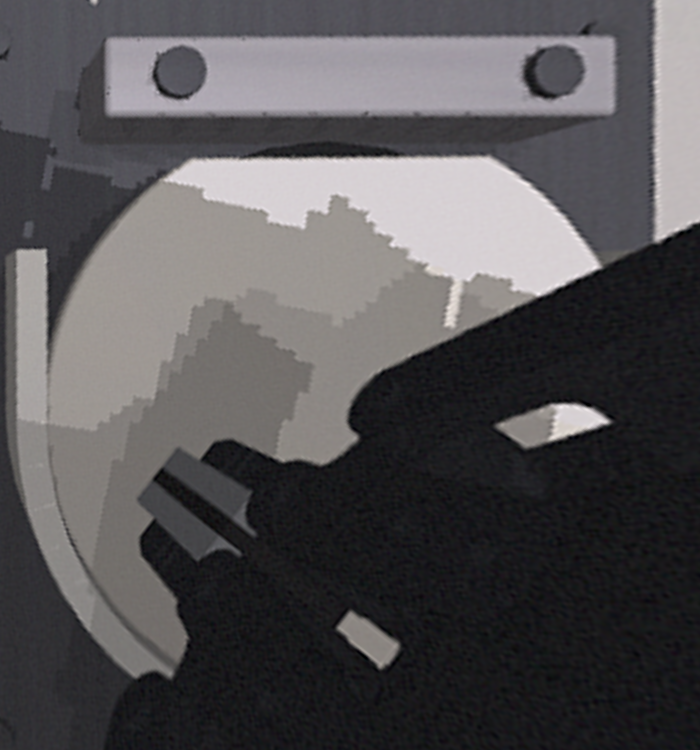

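Call:
{"fn": "send_rows", "kwargs": {
  "rows": "0 -0.05 0 0 0;0 -0.1 0 0 0;0 -0.3 0 0 0;0 -0.5 0 0 0;0 -0.5 -0.5 1 0;0 -0.5 -1 2 0;0 -0.5 -1.4 3.1 0;0 -0.5 -1.4 3.1 0;0 -0.3 -1.4 3.1 0;0 -0.15 -1.4 3.1 0;0 -0.1 -1.4 3.1 0;0 -0.1 -1.4 3.1 0"
}}

```text
time_s: 11.7
eef_pos: [538.7, 13.9, 36.2]
ee_rot: [0.688, 0.164, 0.688, -0.164]
force: [-0.4, -0.1, -0.6]
grip_width: -0.003
```

```bash
python3 -c "
from h import *
avg(6);p,M=pose(); print(M.round(3)); c=capture('wrist'); im=rectf(c,p,M,36,-65,85,-70,70,.2); cv2.imwrite('pics/w8r.png',im[...,::-1])"
```

```text
t 12.0 F [-0.08  0.03  0.14] sd [0.18 0.56 0.57] P [538.85  13.74  36.33] T [-0.008  0.004  0.009]
[[ 0.     0.452  0.892]
 [-0.     0.892 -0.452]
 [-1.     0.     0.   ]]
```

View pics/w8r.png

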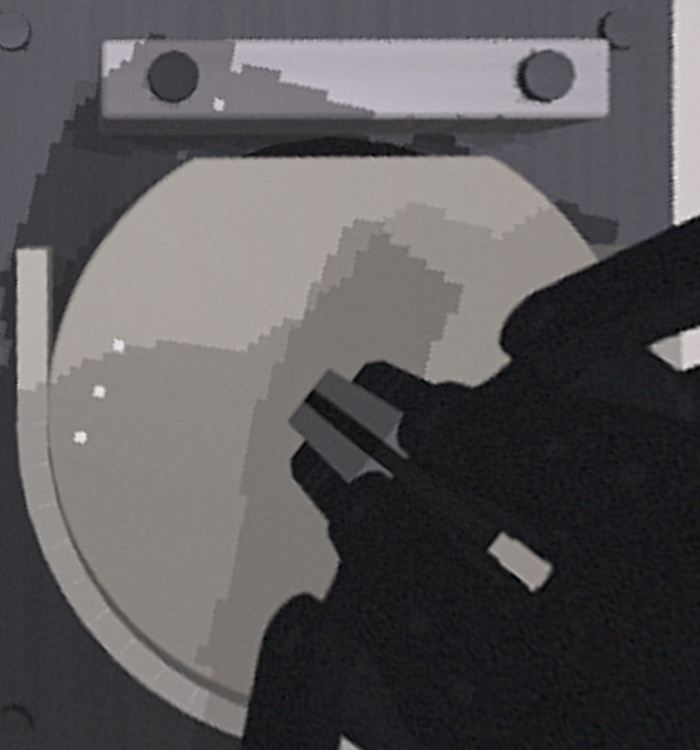

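Call:
{"fn": "send_rows", "kwargs": {
  "rows": "0 0.03 0 0 0;0 0.06 0 0 0;0 0.09 0 0 0;0 0.11 0 0 0;0 0.11 0 0 0"
}}

```text
time_s: 12.55
eef_pos: [539.0, 13.6, 35.4]
ee_rot: [0.688, 0.164, 0.688, -0.164]
force: [-0.8, 0.0, 4.8]
grip_width: 0.001
```

```bash
python3 -c "
from h import *
avg(6)"
```

```text
t 12.85 F [-0.85  0.64  4.85] sd [0.42 0.65 0.5 ] P [538.97  13.61  35.32] T [ 0.019  0.162 -0.001]
```

Call:
{"fn": "send_rows", "kwargs": {
  "rows": "0 0 0.06 0.08 0;0 0 0.12 0.16 0;0 0 0.19 0.24 0;0 0 0.25 0.31 0;0 0 0.31 0.39 0;0 0 0.34 0.43 0;0 0 0.34 0.43 0"
}}

```text
time_s: 13.55
eef_pos: [544.5, 14.7, 35.3]
ee_rot: [0.688, 0.164, 0.688, -0.164]
force: [-0.5, 0.0, 4.5]
grip_width: -0.001
```

```bash
python3 -c "
from h import *
avg(6);p,M=pose(); c=capture('wrist'); im=rectf(c,p,M,35.3,-65,85,-70,70,.2); cv2.imwrite('pics/w9r.png',im[...,::-1])"
```

```text
t 13.85 F [-0.19  0.26  4.96] sd [0.45 0.56 0.52] P [544.44  14.68  35.27] T [0.009 0.089 0.002]
```

View pics/w9r.png

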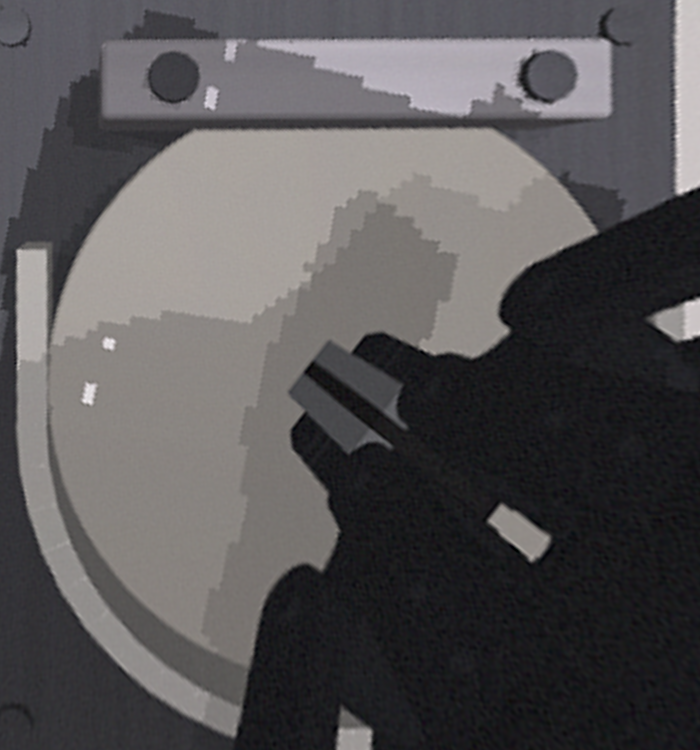

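Call:
{"fn": "send_rows", "kwargs": {
  "rows": "0 0.02 0.02 0.02 0;0 0.04 0.03 0.04 0;0 0.04 0.05 0.06 0;0 0.04 0.05 0.06 0"
}}

```text
time_s: 14.3
eef_pos: [545.0, 14.8, 34.9]
ee_rot: [0.688, 0.164, 0.688, -0.165]
force: [-1.4, -0.0, 6.8]
grip_width: 0.0
```

```bash
python3 -c "
from h import *
avg(5)"
```

```text
t 14.55 F [-0.68 -0.44  6.32] sd [0.36 0.27 0.38] P [545.03  14.83  34.93] T [-0.057  0.218  0.011]
```

Call:
{"fn": "send_rows", "kwargs": {
  "rows": "0 0 0.02 0.02 0;0 0 0.02 0.02 0;0 0 0.02 0.02 0"
}}

```text
time_s: 14.85
eef_pos: [545.3, 14.9, 34.9]
ee_rot: [0.688, 0.164, 0.688, -0.164]
force: [-1.3, 0.3, 7.4]
grip_width: -0.001
```

Call:
{"fn": "send_rows", "kwargs": {
  "rows": "0 0 0.02 0.02 0;0 0 0.02 0.02 0;0 0 0.02 0.02 0"
}}

```text
time_s: 15.15
eef_pos: [545.6, 15.0, 34.9]
ee_rot: [0.688, 0.164, 0.688, -0.165]
force: [-1.3, -0.8, 6.6]
grip_width: 0.001
```

```bash
python3 -c "
from h import *
avg(4)"
```

```text
t 15.35 F [-1.02  0.03  7.07] sd [0.23 0.49 0.25] P [545.56  14.98  34.93] T [-0.126  0.197 -0.011]
```

Call:
{"fn": "send_rows", "kwargs": {
  "rows": "0 0 0.02 0.02 0;0 0 0.02 0.02 0;0 0 0.02 0.02 0"
}}

```text
time_s: 15.65
eef_pos: [545.8, 15.1, 34.9]
ee_rot: [0.688, 0.164, 0.688, -0.165]
force: [-1.3, -1.2, 6.8]
grip_width: -0.001
```

Call:
{"fn": "send_rows", "kwargs": {
  "rows": "0 0 0.02 0.02 0;0 0 0.02 0.02 0;0 0 0.02 0.02 0"
}}

```text
time_s: 15.95
eef_pos: [545.8, 15.1, 34.8]
ee_rot: [0.688, 0.164, 0.688, -0.165]
force: [-2.2, -0.6, 7.4]
grip_width: -0.001
```

Call:
{"fn": "send_rows", "kwargs": {
  "rows": "0 0 0.02 0.02 0;0 0 0.02 0.02 0;0 0 0.02 0.02 0"
}}

```text
time_s: 16.25
eef_pos: [545.9, 15.1, 34.8]
ee_rot: [0.687, 0.164, 0.688, -0.165]
force: [-3.8, -1.2, 6.7]
grip_width: 0.002
```

```bash
python3 -c "
from h import *
avg(4)"
```

```text
t 16.45 F [-3.44 -1.54  7.11] sd [0.39 0.33 0.29] P [545.91  15.12  34.81] T [-0.283  0.562 -0.045]
```

Call:
{"fn": "send_rows", "kwargs": {
  "rows": "0 0 0.01 0.02 0;0 0 0.02 0.03 0;0 0 0.02 0.03 0"
}}

```text
time_s: 16.75
eef_pos: [545.9, 15.1, 34.7]
ee_rot: [0.687, 0.164, 0.688, -0.165]
force: [-4.3, -2.3, 7.9]
grip_width: -0.003
```

```bash
python3 -c "
from h import *
avg(5)
p,M=pose(); c=capture('wrist'); im=rectf(c,p,M,34.8,-65,85,-70,70,.2); cv2.imwrite('pics/w10r.png',im[...,::-1])"
```

```text
t 17.0 F [-4.81 -2.73  8.13] sd [0.28 0.55 0.55] P [545.96  15.13  34.74] T [-0.364  0.823 -0.02 ]
```

View pics/w10r.png

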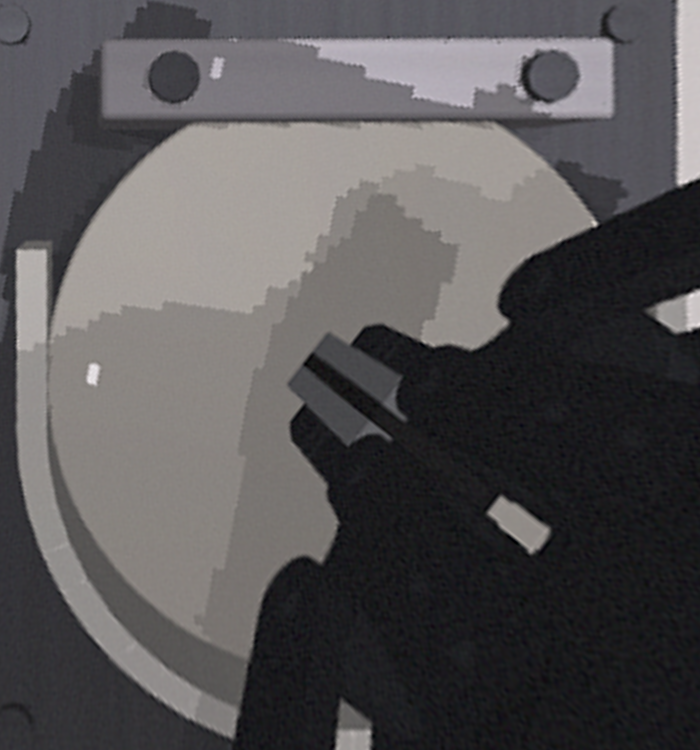

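Call:
{"fn": "send_rows", "kwargs": {
  "rows": "0 -0.01 0 0 0;0 -0.02 0 0 0;0 -0.02 0 0 0;0 -0.02 0 0 0;0 -0.02 0 0 0"
}}

```text
time_s: 17.55
eef_pos: [546.0, 15.1, 34.8]
ee_rot: [0.687, 0.164, 0.688, -0.165]
force: [-4.5, -1.7, 6.5]
grip_width: -0.001
```

```bash
python3 -c "
from h import *
avg(6)"
```

```text
t 17.85 F [-4.08 -2.19  7.06] sd [0.36 0.42 0.67] P [545.96  15.15  34.83] T [-0.359  0.747 -0.013]
```

Call:
{"fn": "send_rows", "kwargs": {
  "rows": "0 -0.01 0 0.02 0;0 -0.01 0 0.04 0;0 -0.01 0 0.04 0;0 -0.01 0 0.04 0"
}}

```text
time_s: 18.25
eef_pos: [546.0, 15.1, 34.8]
ee_rot: [0.687, 0.164, 0.689, -0.165]
force: [-5.4, -0.9, 7.1]
grip_width: 0.0
```

```bash
python3 -c "
from h import *
avg(6)"
```

```text
t 18.55 F [-5.16 -1.51  6.65] sd [0.42 0.32 0.35] P [546.    15.11  34.81] T [-0.253  0.938 -0.024]
```

Call:
{"fn": "send_rows", "kwargs": {
  "rows": "0 0 0.01 0.02 0;0 0 0.01 0.02 0;0 0 0.01 0.02 0;0 0 0.01 0.02 0;0 0 0.01 0.02 0"
}}

```text
time_s: 19.05
eef_pos: [546.1, 15.1, 34.8]
ee_rot: [0.687, 0.164, 0.689, -0.165]
force: [-6.5, -0.6, 8.0]
grip_width: -0.001
```

```bash
python3 -c "
from h import *
avg(6)"
```

```text
t 19.35 F [-6.25 -1.3   7.58] sd [0.47 0.42 0.49] P [546.04  15.11  34.79] T [-0.266  1.077  0.004]
```

Call:
{"fn": "send_rows", "kwargs": {
  "rows": "0 0 -0.02 -0.02 0;0 -0.01 -0.03 -0.04 0;0 -0.01 -0.05 -0.06 0;0 -0.01 -0.06 -0.08 0;0 -0.01 -0.06 -0.08 0"
}}

```text
time_s: 19.85
eef_pos: [545.9, 15.1, 35.1]
ee_rot: [0.687, 0.164, 0.688, -0.164]
force: [-1.1, 0.9, 5.8]
grip_width: -0.004
```

```bash
python3 -c "
from h import *
avg(4)"
```

```text
t 20.05 F [-1.59 -0.34  5.75] sd [0.24 0.22 0.3 ] P [545.94  15.07  35.06] T [-0.017  0.369  0.013]
```

Lateral load is down to about 1.6 N. Lifting straight up next, slowly at first.

Call:
{"fn": "send_rows", "kwargs": {
  "rows": "0 -0.03 0 0 0;0 -0.06 0 0 0;0 -0.09 0 0 0;0 -0.12 0 0 0;0 -0.15 0 0 0;0 -0.3 0 0 0;0 -1 0 0 0;0 -3 0 0 0;0 -6 0 0 0;0 -10 0 0 0;0 -14 0 0 0;0 -14 0 0 0"
}}

```text
time_s: 21.25
eef_pos: [548.5, 14.7, 181.1]
ee_rot: [0.691, 0.165, 0.684, -0.164]
force: [-0.7, -0.1, -0.3]
grip_width: 0.001
```

```bash
python3 -c "
from h import *
p,M=show(); c=capture('wrist'); save(c,'w11')
im=rectf(c,p,M,36,-65,85,-70,70,.2); cv2.imwrite('pics/w11r.png',im[...,::-1])
c=capture('top'); a=c['pixels'][140:250,230:340]; cv2.imwrite('pics/t11.png',cv2.resize(a[...,::-1],None,fx=5,fy=5))
T=np.array([539+75+5,12.5+16,175]); print(M.T@(T-p)/10)"
```

```text
t 21.25 p [548.55  14.72 181.06] F [-0.74 -0.15 -0.31] T [0.001 0.023 0.002] g 0.001
[0.67592373 4.41382096 5.65365954]
```

View pics/w11r.png

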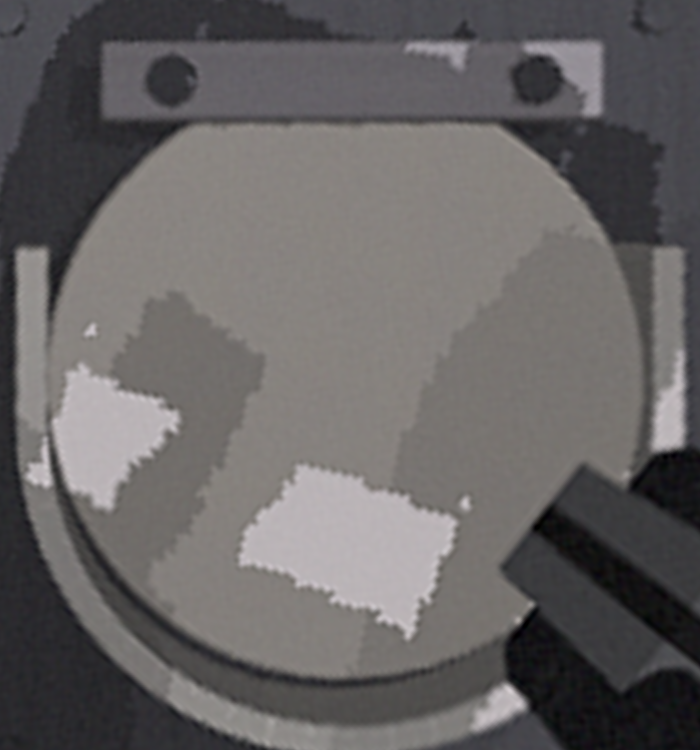

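View pics/t11.png

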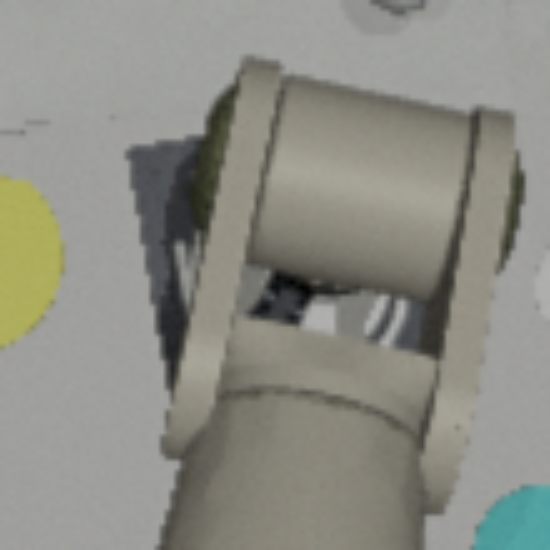

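Call:
{"fn": "send_rows", "kwargs": {
  "rows": "0 2 -1.4 1.8 0;0 5 -2.9 3.6 0;0 6 -2.9 3.6 0;0 6 -2.9 3.6 0;0 6 -2.9 3.6 0;0 6 -2.9 3.6 0"
}}

```text
time_s: 21.95
eef_pos: [565.5, -26.6, 116.2]
ee_rot: [0.688, 0.164, 0.687, -0.164]
force: [0.1, 0.2, -0.6]
grip_width: 0.001
```

```bash
python3 -c "
from h import *
p,M=show(); c=capture('wrist'); save(c,'w12')
im=rectf(c,p,M,36,30,75,-40,40,.1); cv2.imwrite('pics/w12r.png',im[...,::-1])"
```

```text
t 21.95 p [565.55 -26.55 116.19] F [ 0.13  0.22 -0.63] T [ 0.019 -0.002  0.057] g 0.001
```

View pics/w12r.png

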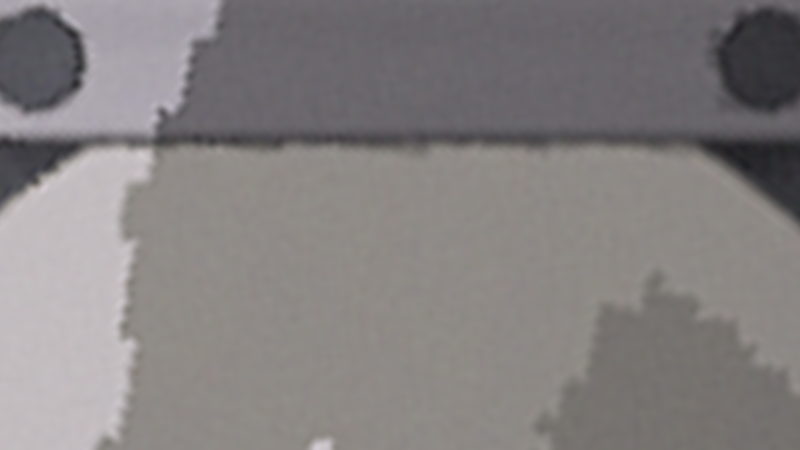

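View pics/w12.png

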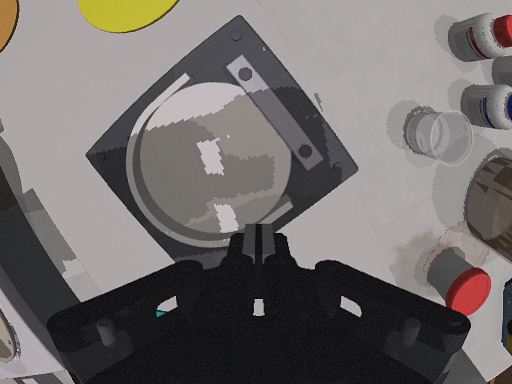

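```bash
python3 -c "
from h import *
avg(4); print(np.round(ctrl.sense()['dq'],3)); print(workorder.finish_job())"
```

```text
t 22.2 F [-0.2   0.19  0.04] sd [0.36 0.78 0.45] P [565.47 -26.82 115.88] T [0.013 0.033 0.014]
[-0.005  0.006  0.004  0.    -0.002  0.001]
the job is handed in; nothing more can be done
None
```

The disc's flat is seated along the alignment bar, released and at rest, and I handed the job in at about 22 s. The hand-in gives no verdict, so the figures below are my own last checks.

- **Turning:** With the shut fingertip pressing at about 4–5 N, I turned the disc about 124°. The first pass came up 3.3° short; I corrected it, and the flat then looked parallel to the bar.
- **Pushing:** I moved the fingertip to the disc's centre and slid the disc about 7 mm to the bar. It was then pushed at about 4–6 N for roughly 3 s, ending at about 6.4 N. The highest total fingertip load, averaged, was about 9.9 N. Single readings vary by about 0.5 N, so brief peaks may have passed 10 N.
- **Final position:** In the wrist picture the flat is within about 0.5 mm of the bar. It looks parallel to well under 1° and is centred to about 1.3 mm.
- **Robot and bystanders:** The tool stands 116 mm above the bench, still and reading about zero force. I touched nothing else on the bench, but I did not measure the bystanders' positions again at the end.
- **Not usable:** In the overhead picture the arm hid the disc, so the final position rests on the wrist camera alone. I did not measure the disc's height after release.

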